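# Prop the tea chest open with a palette knife

### The arm

A 6-joint arm with a two-finger parallel gripper is mounted at the origin on the work surface. World frame = base frame: x ahead of the robot, y to its left, z up, the work surface at z = 0. Lengths are in m, angles in rad, forces in N, time in s.
With the tool pointing down it reaches from about 0.375 to 0.9 m from the base axis. Payload 3.1 kg.
Tool frame: the origin (TCP) lies midway between the tips of the shut fingers; the grasp point (between the pads) lies robot.grip_depth behind it (robot.grip_depth is the distance from the TCP to the grasp point, in m); z points along the fingers, y is the line along which they close (so a half turn about z gives the same grasp; the last joint's range is limited). The gripper opens to 87 mm and grips with 3 to 60 N. Pads are 19 mm wide; open, the fingers measure 117 mm over their backs; the gripper's body (75 mm by 190 mm) begins 51 mm behind the grasp point.
Start: joints at [-1.45, 0.527, 1.433, -0, 1.181, -0.178], TCP at [0.185, -0.597, 0.223] pointing down, gripper open.
Joint ranges: [-3.08, 3.08], [-0.75, 2.2], [0.22, 2.44], [-1.43, 4.57], [0, 2.65], [-2.85, 2.85]. Speed limits (rad/s): [2.79, 2.79, 3.14, 3.14, 3.14, 3.14].

### API

Orientations are given as a unit quaternion [x, y, z, w].
In Python, from rig import robot gives the robot as it stands.
- The arm moves only by the tool run_rows, called after "Emit:" as name(argument=value, ...), one argument or row to a line, values as JSON. Schema: {"type":"object","properties":{"plan":{"type":"object","properties":{"sx":{"type":"array","items":{"type":"number"},"minItems":1,"maxItems":20},"sy":{"type":"array","items":{"type":"number"},"minItems":1,"maxItems":20},"sz":{"type":"array","items":{"type":"number"},"minItems":1,"maxItems":20},"rz":{"type":"array","items":{"type":"number"},"minItems":1,"maxItems":20}},"additionalProperties":false,"required":["sx","sy","sz","rz"]},"jaw":{"type":"number"},"grip_force":{"type":"number"},"only":{"type":"string"},"quiet":{"type":"boolean"},"lines":{"type":"string"}},"required":["plan"],"additionalProperties":false}. plan is an object with one list for each field, all of the same length, 1 to 20, a row being the entries at one place: sx, sy, sz (the shift in m), rz (a turn about the tool's z in rad); each row shifts and turns the commanded pose from where the row before left it, along the tool's axes as they then stand; what a row does not reach is not made up. A row lasts 1/12 s, in which the tool goes at most 0.0417 m and 0.125 rad, less where a joint would pass 70% of its speed; a pose out of reach is approached as far as the arm can. jaw is the finger opening in m, set as the call begins (left out keeps the last). The fingers move at their own pace and stop on an object; grip_force is the grip in N (left out, the last holds). Time passes only in rows, so rows that do not move let the fingers close. The tool returns the time, the measured TCP pose, the force, the opening and the grip force at its end. only (a regular expression) keeps the lines of the reply that match it, lines (a string "A,B") keeps lines A to B, and quiet returns only ok. Input that does not fit is refused with a message, and nothing moves.
- robot.get_obs(): the state, without advancing time (a new reading comes with each control period).
- robot.camera(name): name is "side" or "top" or "wrist"; returns a dict with "img" (420x560x3 uint8, red, green, blue), "fx", "fy", "cx", "cy" (pixels), "xyz" and "attitude" of the camera in the world. Camera axes: x right, y down, z forward; pixel columns grow to the right and rows downward; lengths in m; the calibration is good to about 2 mm. A picture is of the moment at which its call begins. There is no depth.
- robot.hand_in(): hands the job in; it is judged then, once.
The state is a dict: "time": time; "q": joint angles; "joint_velocities": joint speeds; "joint_torque": joint torques, N m; "position": TCP position; "tool_rot": TCP orientation; "ft_force": force on the tool from outside, world axes, zero at the start; "moment": the same for the moment, N m; "grip_width": finger opening in m; "grip_force": force on a finger pad.
Only numpy, scipy, OpenCV 4.12 (cv2) and the standard library are available. Lean on these libraries where they do the work, as an engineer would, in place of code of your own. Each camera call takes 0.05 s, during which the arm holds its last target. There are 200 camera calls.

### The job

The tea chest's lid has no handle: take the palette knife from its rest, slip the blade through the notch in the chest's front under the lid, lever the lid up and hold it open on the blade at 45 degrees, so that someone can reach in. Finish while still holding it there, knife in the gripper and the lid resting on the blade (it falls shut if let go); touch the chest and lid only with the knife, and leave the other things on the counter where they are.

Things in the scene. Friction and masses are not known exactly. Their poses are not given: they have to be found in the camera images.
- chest: Light-wood tea chest, fixed: 150 mm deep (x), 220 wide (y), 90 high without lid, walls 10. Origin: foot of the front face, centre; x runs from the front face (towards the robot) to the hinged back, z up. The middle of the front wall's top edge has a notch 90 wide, 14 deep: an open slot at z = 76 to 90 mm, right under the lid. Inside, all above z = 62 is empty.
- lid (a joint): Opening angle of the chest's lid, rad: 0 shut, pi/4 = 45 degrees, stop at 1.45. The lid is a flat board 158 x 220 x 12 mm, about 0.3 kg, no handle, hinged along the top of the chest's back wall (brass hinges). Its front edge rises as it opens; it falls shut from every angle when not held.
- lid_hinge (a point): Middle of the hinge line, on the plane of the lid's underside: 150 mm behind the chest's front face and 90.5 mm above the counter. Fixed to the lid, turns with it; its y axis is the hinge axis.
- lid_front (a point): Middle of the lower front edge of the lid, 158 mm from the hinge line (8 mm beyond the chest's front face when shut).
- knife: Palette knife, 0.12 kg: wooden handle 100 long (x), 16 wide (y), 20 high (z) mm; from its +x end a flat stiff steel blade runs on, 100 long, 26 wide, 3 thick, its mid-plane 10 mm above the handle's underside. Origin: middle of the handle's underside; x towards the blade tip, 150 mm away. Starts level on the rest, over its middle, origin at z = 30 mm.
- knife_tip (a point): Middle of the end of the knife's blade (150 mm ahead of and 10 mm above the knife's origin).
- rest: Low wooden knife rest, fixed: 100 x 50 mm foot plate 6 mm thick with two cross bars 30 mm high at x = +-42 mm (12 mm thick, 72 mm clear between them, where the fingers fit either side of the handle). Origin: centre of its underside; x along the knife.
- mill: Bystander: black pepper mill, 48 mm across, 112 high; origin at its foot.
- salt: Bystander: small glass salt jar with steel cap, 48 mm across, 70 high; origin at its foot.
- mug: Bystander: white mug, 80 mm across, 90 high; origin at its foot.
- bowl: Bystander: bowl, 120 mm across, 55 high; origin at its foot.
- canister: Bystander: white canister with wooden cap, 90 mm across, 130 high; origin at its foot.
- spoon: Bystander: wooden spoon lying flat on the counter; origin at its underside.
Not all that is in view belongs to the job. Leave any yellow look-alike of the knife alone.

How it is judged:
By the outcome, as a careful person would: the job done as asked, in the order asked, and still so for the second after the job is handed in, while the arm keeps its last pose, push and grip.
It also fails if it takes over 45 s, if anything falls off the work surface, if the arm or the gripper's body presses on something with over 40 N, if the wrist force passes 120 N, or if a joint passes its speed limit or range.

## Working session

There is one attempt and no reset: what is moved stays moved. The work goes in short steps, Python scripts to look and compute and a tool call to move; the robot and the scene stay as the last step left them, time stands still between calls to the robot, and variables do not carry over. Pictures are saved under pics/ and viewed, at most 10 in all, crops included, and the job is handed in when it is done.

```bash
ls; mkdir -p pics; python3 - <<'E'
from rig import robot
import cv2,numpy as np
print(robot.get_obs(), robot.grip_depth)
for n in ["top","side"]:
    c=robot.camera(n); cv2.imwrite(f"pics/{n}0.png",c["img"][:,:,::-1]); np.save(f"pics/{n}0.npy",c["img"])
    print(n,{k:v for k,v in c.items() if k!="img"})
E
```

```text
pics
{'time': 0.0, 'q': array([-1.44949218e+00,  5.28471281e-01,  1.43389722e+00, -2.27759620e-05,
        1.18140203e+00, -1.78502906e-01]), 'joint_velocities': array([-2.39419068e-03,  2.46833358e-04, -9.77091840e-04, -1.35214355e-04,
       -2.81920452e-05,  8.81571122e-04]), 'joint_torque': array([ 7.81292965e-04, -4.40045750e+01, -1.76590151e+01,  6.34129252e-02,
        5.81479096e-02, -1.65465699e-04]), 'position': array([ 0.18451481, -0.59637417,  0.22157012]), 'tool_rot': array([ 9.88784257e-01,  1.49346939e-01,  2.06122523e-05, -1.08879356e-03]), 'ft_force': array([-1.00254765,  0.14632531, -0.81658392]), 'moment': array([-0.02767626, -0.00671449, -0.00436376]), 'grip_force': 0.0, 'grip_width': 0.0868738625681387} 0.0187
top {'fx': 503.27701893345267, 'fy': 503.27701893345267, 'cx': 284.1877644326839, 'cy': 211.79428281778613, 'xyz': array([ 0.34519163, -0.10943509,  1.73220318]), 'attitude': array([-0.70503328,  0.70725448, -0.03492403,  0.03872325])}
side {'fx': 393.84089894723866, 'fy': 393.84089894723866, 'cx': 281.1580712574461, 'cy': 214.00655254439772, 'xyz': array([0.06461496, 0.49874574, 1.0361485 ]), 'attitude': array([-0.30583519,  0.89284757, -0.31442151,  0.1021135 ])}
```

View pics/top0.png

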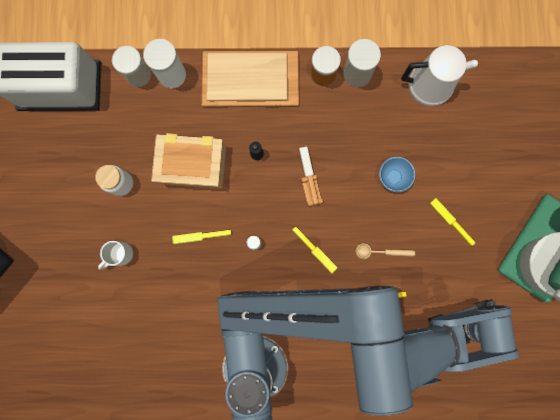

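View pics/side0.png

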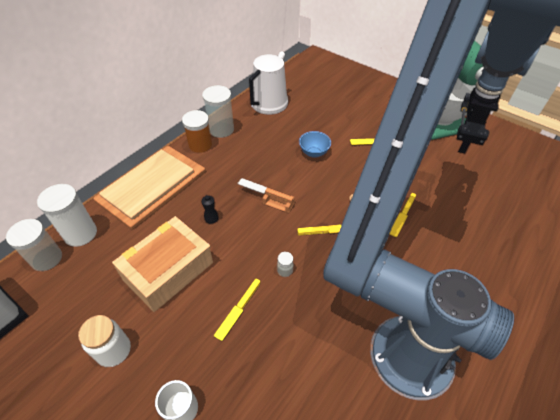

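Top: chest at about (188,160) with hinges on the far edge. The real knife is at about (308,175), white blade pointing up to a tip near (305,148). The yellow ones are decoys. Next I'll zoom in on both.

```bash
cat > h.py <<'E'
import numpy as np,cv2
from scipy.spatial.transform import Rotation as R
def ray(c,uv):
    uv=np.atleast_2d(uv).astype(float)
    d=np.c_[(uv[:,0]-c["cx"])/c["fx"],(uv[:,1]-c["cy"])/c["fy"],np.ones(len(uv))]
    return R.from_quat(c["attitude"]).apply(d)
def plane(c,uv,z):
    d=ray(c,uv); return c["xyz"]+d*((z-c["xyz"][2])/d[:,2])[:,None]
def proj(c,P):
    p=R.from_quat(c["attitude"]).inv().apply(np.atleast_2d(P)-c["xyz"])
    return np.c_[c["fx"]*p[:,0]/p[:,2]+c["cx"],c["fy"]*p[:,1]/p[:,2]+c["cy"]]
E
python3 - <<'E'
from rig import robot
from h import *
t=robot.camera("top");s=robot.camera("side")
T=t["img"][:,:,::-1];S=s["img"][:,:,::-1]
def crop(I,u,v,w,h,k): return cv2.resize(I[v:v+h,u:u+w],None,fx=k,fy=k,interpolation=cv2.INTER_CUBIC)
a=np.hstack([crop(T,145,120,90,75,4),crop(T,285,135,60,75,4)]);b=np.hstack([crop(S,105,210,115,100,3),crop(S,225,165,85,100,3)])
o=np.zeros((600,600,3),np.uint8);o[:300,:600]=a;o[300:,:600]=b
cv2.imwrite("pics/z.png",o)
for n,c,box in (("top",t,(295,140,335,215)),("side",s,(230,170,300,215))):
    I=c["img"].astype(int);m=((I.min(2)>165)).astype(np.uint8)
    k=np.zeros_like(m);k[box[1]:box[3],box[0]:box[2]]=1;m*=k
    cs=max(cv2.findContours(m,0,1)[0],key=cv2.contourArea)
    q=cv2.boxPoints(cv2.minAreaRect(cs));print(n,cv2.minAreaRect(cs),q.tolist());print(plane(c,q,.0415))
E
```

```text
top ((305.85467529296875, 161.03158569335938), (28.635517120361328, 7.774925231933594), 77.7352294921875) [[299.0144348144531, 147.8664093017578], [306.6119079589844, 146.2147979736328], [312.6949157714844, 174.19676208496094], [305.0974426269531, 175.84837341308594]]
[[ 0.74184082 -0.15196767  0.0415    ]
 [ 0.74749442 -0.17800807  0.0415    ]
 [ 0.65033806 -0.19797808  0.0415    ]
 [ 0.64474332 -0.17208673  0.0415    ]]
side ((251.95477294921875, 185.12669372558594), (28.386789321899414, 6.457658290863037), 19.653823852539062) [[237.50228881835938, 183.39366149902344], [239.67422485351562, 177.3122100830078], [266.4072570800781, 186.85972595214844], [264.2353210449219, 192.94117736816406]]
[[ 0.74203384 -0.15054689  0.0415    ]
 [ 0.7553156  -0.1768988   0.0415    ]
 [ 0.65369594 -0.19938315  0.0415    ]
 [ 0.64198605 -0.17324883  0.0415    ]]
```

View pics/z.png

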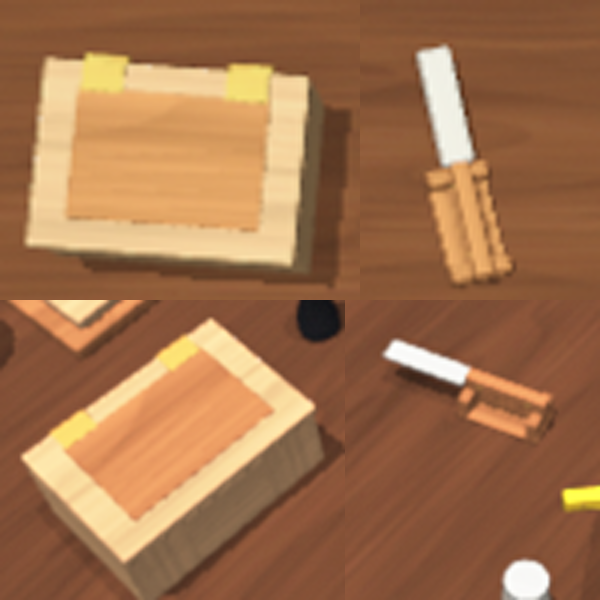

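Top crop: lid corners are near (156,134.5), (222,139), (219,186) and (152,181), hinges at the back. The knife's blade measures 100 × 27 mm and both views agree, pointing about 12° left of +x. Next I'll fit the lid outline.

```bash
python3 - <<'E'
from rig import robot
from h import *
t=np.load("pics/top0.npy");c=robot.camera("top");s=robot.camera("side")
z=.1025
for n,c,box,pts in (("top",c,(145,125,235,195),[(156,134.5),(222,139.2),(218.7,186.2),(151.7,181.2)]),("side",s,None,[(175,216.7),(210.3,245.3),(147.7,296),(112.3,262.3)])):
    if n=="top":
        I=c["img"].astype(int);m=(I[:,:,0]>175).astype(np.uint8)
    	
        k=np.zeros_like(m);k[box[1]:box[3],box[0]:box[2]]=1;m*=k
        cs=max(cv2.findContours(m,0,1)[0],key=cv2.contourArea)
        P=plane(c,cs[:,0,:],z)[:,:2]
        print(cv2.minAreaRect((P*1000).astype(np.float32)))
    P=plane(c,pts,z)[:,:2];print(n,P.round(4).tolist(),np.linalg.norm(P-np.roll(P,-1,0),axis=1),P.mean(0), np.degrees(np.arctan2(*(P-np.roll(P,-1,0)).T)))
# blade refined pose & tool targets
    
q=R.from_quat(robot.get_obs()["tool_rot"]);print(q.as_matrix().round(3),robot.get_obs()["time"])
E
```

```text
((692.0578002929688, 220.48861694335938), (220.91978454589844, 165.50973510742188), 85.4882583618164)
top [[0.7746, 0.3231], [0.7578, 0.1041], [0.6007, 0.1134], [0.6181, 0.3336]] [0.21967005 0.15740078 0.22089    0.15690222] [0.68779573 0.21855141] [   4.39440724   93.36729847 -175.48071078  -86.190622  ]
side [[0.7573, 0.1076], [0.6015, 0.1172], [0.6186, 0.3312], [0.7741, 0.3235]] [0.1560608  0.21470515 0.15566831 0.21649658] [0.68785444 0.21988307] [  93.53235782 -175.42921487  -87.12965385    4.45555195]
[[ 0.955  0.295 -0.   ]
 [ 0.295 -0.955  0.001]
 [ 0.    -0.001 -1.   ]] 0.3
```

Emit:
run_rows(
  plan={"sx": [0,0.028,0.028,0.028,0.028,0.028,0.028,0.028,0.028,0.028,0.028,0.028,0.028,0.028,0.028,0.028,0.028,0.028,0.028,0],"sy": [0,-0.017,-0.017,-0.017,-0.017,-0.017,-0.017,-0.017,-0.017,-0.017,-0.017,-0.017,-0.017,-0.017,-0.017,-0.017,-0.017,-0.017,-0.017,0],"sz": [0,0.004,0.004,0.004,0.004,0.004,0.004,0.004,0.004,0.004,0.004,0.004,0.004,0.004,0.004,0.004,0.004,0.004,0.004,0],"rz": [0.09,0,0,0,0,0,0,0,0,0,0,0,0,0,0,0,0,0,0,0]},
  jaw=0.06,
)

```text
time: 1.97
position: [0.6175, -0.1883, 0.1498]
tool_rot: [0.994, 0.107, 0.001, -0.001]
ft_force: [-0.3, -0.4, -0.7]
grip_width: 0.0602
grip_force: 0.0
```

```bash
cat > m.py <<'E'
import sys
from rig import robot
from h import *
def togo(x,y,z,yaw):
    o=robot.get_obs();M=R.from_quat(o["tool_rot"]).as_matrix();w=np.degrees(np.arctan2(M[1,0],M[0,0]))
    print("t",o["time"],"pos",o["position"].round(4),"yaw",w.round(2),"d_tool",(M.T@(np.array([x,y,z])-o["position"])).round(4),"turn",np.radians(w-yaw).round(4),"F",o["ft_force"].round(1),"zaxis",M[:,2].round(3),"q",o["q"].round(2),"grip",round(o["grip_width"],4),round(o["grip_force"],1))
if __name__=="__main__": togo(*map(float,sys.argv[1:]))
E
python3 m.py 0.615 -0.192 0.0213 12
python3 - <<'E'
from rig import robot
from h import *
c=robot.camera("wrist");print(c["xyz"],c["attitude"]);cv2.imwrite("pics/w1.png",c["img"][:,:,::-1])
I=c["img"].astype(int);m=(I.min(2)>150).astype(np.uint8)
for cs in sorted(cv2.findContours(m,0,1)[0],key=cv2.contourArea)[::-1][:3]:
    q=cv2.boxPoints(cv2.minAreaRect(cs)); print(q.round(1).tolist(),plane(c,q,.0415)[:,:2].round(4).tolist())
E
```

```text
t 1.9667 pos [ 0.6175 -0.1883  0.1498] yaw 12.3 d_tool [-0.0036  0.0033  0.1285] turn 0.0053 F [-0.3 -0.4 -0.7] zaxis [ 0.003  0.002 -1.   ] q [-0.47  0.64  1.45  0.    1.06  0.88] grip 0.0602 0.0
[ 0.69513947 -0.17178747  0.31162808] [ 0.77024894 -0.62030358 -0.09326564  0.11507203]
[[219.8000030517578, 62.900001525878906], [299.20001220703125, 50.20000076293945], [320.3999938964844, 182.10000610351562], [241.0, 194.8000030517578]] [[0.7257, -0.1134], [0.7493, -0.1764], [0.6445, -0.222], [0.6163, -0.1509]]
[[166.0, 284.0], [307.0, 284.0], [307.0, 305.0], [166.0, 305.0]] [[0.5035, -0.0907], [0.5353, -0.236], [0.5102, -0.2422], [0.4776, -0.0934]]
[[522.0, 194.0], [559.0, 194.0], [559.0, 264.0], [522.0, 264.0]] [[0.6743, -0.413], [0.6818, -0.4475], [0.6135, -0.4838], [0.6054, -0.4466]]
```

View pics/w1.png

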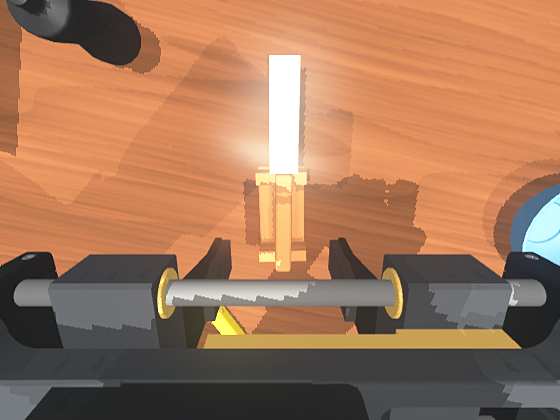

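The blade runs from (285,55) to (285,172) and the handle on to about (285,268), square to the fingers. The gripper is about centred on it.

```bash
python3 - <<'E'
from rig import robot
from h import *
c=robot.camera("wrist")
a=plane(c,[(284.5,54.5),(284.5,172.5)],.0415);print(a)
d=a[0]-a[1];print(np.linalg.norm(d),np.degrees(np.arctan2(d[1],d[0])))
d/=np.linalg.norm(d);g=a[0]-.150*d;print("origin",g);g=g+.016*d
from m import togo
togo(g[0],g[1],.0213,np.degrees(np.arctan2(d[1],d[0])))
E
```

```text
[[ 0.74112708 -0.16735248  0.0415    ]
 [ 0.64389347 -0.18902914  0.0415    ]]
0.09962054899817668 12.567656382827357
origin [ 0.59472112 -0.19999132  0.0415    ]
t 2.0667 pos [ 0.6142 -0.1917  0.15  ] yaw 12.19 d_tool [-0.0047  0.004   0.1287] turn -0.0067 F [-0.3 -0.7 -0.4] zaxis [-0.001 -0.    -1.   ] q [-0.48  0.64  1.45 -0.    1.06  0.88] grip 0.0601 0.0
```

Emit:
run_rows(
  plan={"sx": [-0.003,0,0,0,0,0,0,0,0,0],"sy": [0.003,0,0,0,0,0,0,0,0,0],"sz": [0.015,0.02,0.02,0.02,0.02,0.015,0.01,0.0085,0,0],"rz": [-0.005,0,0,0,0,0,0,0,0,0]},
  jaw=0.06,
)

```text
time: 2.9
position: [0.6113, -0.197, 0.0222]
tool_rot: [0.994, 0.107, -0.0, 0.0]
ft_force: [-0.3, -0.2, 0.1]
grip_width: 0.0602
grip_force: 0.0
```

```bash
python3 m.py 0.6115 -0.195 0.0213 12.4
```

```text
t 2.9 pos [ 0.6113 -0.197   0.0222] yaw 12.26 d_tool [ 0.0006 -0.0019  0.0009] turn -0.0024 F [-0.3 -0.2  0.1] zaxis [-0. -0. -1.] q [-0.49  0.81  1.52 -0.    0.81  0.87] grip 0.0602 0.0
```

Emit:
run_rows(
  plan={"sx": [0,0,0,0,0,0,0,0],"sy": [0,0,0,0,0,0,0,0],"sz": [0,0,0,0,0,0,0,0],"rz": [0,0,0,0,0,0,0,0]},
  jaw=0,
  grip_force=60,
)

```text
time: 3.57
position: [0.6114, -0.1962, 0.0221]
tool_rot: [0.994, 0.107, -0.0, -0.0]
ft_force: [0.7, 0.2, 0.5]
grip_width: 0.0153
grip_force: 60.0
```

Emit:
run_rows(
  plan={"sx": [0,0,0,0,0,0,0,0,0,0,0,0,0],"sy": [0,0,0,0,0,0,0,0,0,0,0,0,0],"sz": [-0.01,-0.02,-0.03,-0.03,-0.03,-0.02,0,0,0,0,0,0,0],"rz": [0,0,0,0,0,0,0,0,0.096,0.096,0.096,0,0]},
)

```text
time: 4.65
position: [0.6104, -0.1959, 0.1602]
tool_rot: [0.999, -0.035, -0.002, -0.001]
ft_force: [0.6, -0.1, -0.4]
grip_width: 0.0152
grip_force: 60.0
```

```bash
python3 m.py 0.4435 0.2369 0.16 -4.2
python3 - <<'E'
from rig import robot
from h import *
c=robot.camera("wrist");cv2.imwrite("pics/w2.png",c["img"][:,:,::-1])
E
```

```text
t 4.65 pos [ 0.6104 -0.1959  0.1602] yaw -4.06 d_tool [-0.1971 -0.4199  0.0015] turn 0.0025 F [ 0.6 -0.1 -0.4] zaxis [-0.003  0.002 -1.   ] q [-0.48  0.62  1.45 -0.    1.08  1.16] grip 0.0152 60.0
```

View pics/w2.png

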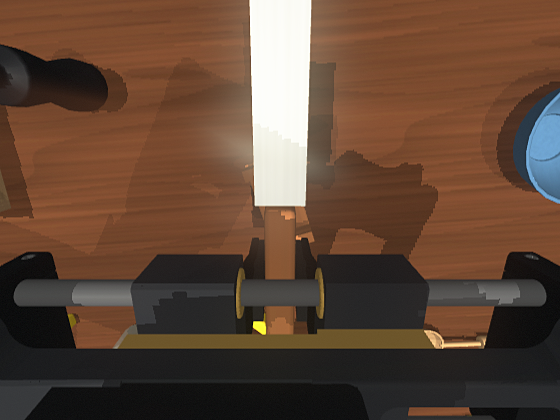

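The knife is held straight and centred in the fingers, with the blade base at row 206 and edges at columns 254 to 306. Next I move to in front of the chest, still above it.

```bash
python3 - <<'E'
from rig import robot
from h import *
c=robot.camera("wrist");o=robot.get_obs();M=R.from_quat(o["tool_rot"]).as_matrix()
z=o["position"][2]+.0187+.0015
P=plane(c,[(280,206),(254.5,206),(305.5,206)],z);print(((P-o["position"])@M).round(4))
E
```

```text
[[ 0.0355  0.0009 -0.0203]
 [ 0.0355 -0.012  -0.0203]
 [ 0.0356  0.0138 -0.0203]]
```

Emit:
run_rows(
  plan={"sx": [-0.014,-0.014,-0.014,-0.014,-0.014,-0.014,-0.014,-0.014,-0.014,-0.014,-0.014,-0.014,-0.014,-0.014,0,0],"sy": [-0.03,-0.03,-0.03,-0.03,-0.03,-0.03,-0.03,-0.03,-0.03,-0.03,-0.03,-0.03,-0.03,-0.03,0,0],"sz": [0,0,0,0,0,0,0,0,0,0,0,0,0,0,0,0],"rz": [0,0,0,0,0,0,0,0,0,0,0,0,0,0,0,0]},
)

```text
time: 6.08
position: [0.4458, 0.2382, 0.162]
tool_rot: [0.999, -0.034, -0.0, 0.0]
ft_force: [-0.1, -0.2, -0.7]
grip_width: 0.0155
grip_force: 60.0
```

```bash
python3 m.py 0.4435 0.2369 0.0643 -4.2
python3 - <<'E'
from rig import robot
from h import *
for n in("side","top"):
    c=robot.camera(n);np.save(f"pics/{n}3.npy",c["img"])
    I=c["img"][:,:,::-1]; cv2.imwrite(f"pics/{n}3.png",I)
E
```

```text
t 6.0833 pos [0.4458 0.2382 0.162 ] yaw -3.9 d_tool [-0.0022  0.0014  0.0977] turn 0.0053 F [-0.1 -0.2 -0.7] zaxis [-0. -0. -1.] q [ 0.27  0.46  1.79 -0.    0.89  1.91] grip 0.0155 60.0
```

View pics/side3.png

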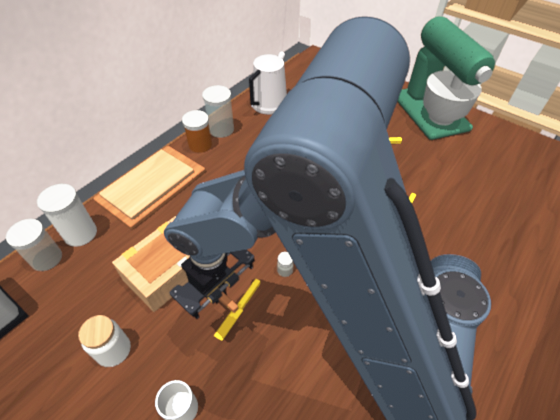

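The side view is blocked by the arm. The knife is held in front of the chest. I'll check blade pitch from the wrist view, by cast width along the blade, before going down.

```bash
python3 - <<'E'
from rig import robot
from h import *
c=robot.camera("wrist");o=robot.get_obs();M=R.from_quat(o["tool_rot"]).as_matrix()
I=c["img"].astype(int);z=o["position"][2]+.0178+.0015
cv2.imwrite("pics/w3.png",c["img"][:,:,::-1])
for r in (5,40,80,120,160,195):
    u=np.where(I[r,230:330].min(1)>110)[0]+230
    if len(u)<5: print(r,len(u));continue
    P=plane(c,[(u[0]-.5,r),(u[-1]+.5,r)],z);q=(P-o["position"])@M;print(r,u[0],u[-1],q[:,:2].round(4).tolist(),(q[1,1]-q[0,1]).round(4))
E
```

```text
5 249 311 [[0.1237, -0.0129], [0.1237, 0.0136]] 0.0265
40 250 310 [[0.1106, -0.0128], [0.1106, 0.0136]] 0.0265
80 251 308 [[0.0945, -0.0129], [0.0945, 0.0132]] 0.0261
120 252 307 [[0.0772, -0.0129], [0.0773, 0.0133]] 0.0262
160 253 306 [[0.0585, -0.0129], [0.0586, 0.0134]] 0.0263
195 254 305 [[0.0409, -0.0129], [0.0409, 0.0134]] 0.0262
```

View pics/top3.png

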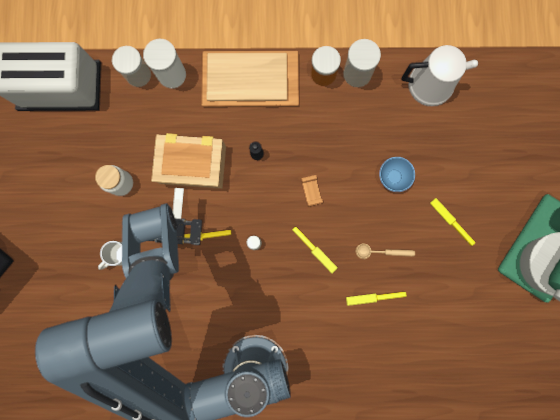

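Top view: the blade (178,190–215) points straight at the middle of the chest front, and the cast widths show it level. Next I go down to slot height.

Emit:
run_rows(
  plan={"sx": [0,0,0,0,0,0,0,0],"sy": [0.0014,0,0,0,0,0,0,0],"sz": [0.016,0.02,0.02,0.02,0.012,0.0088,0,0],"rz": [0.005,0,0,0,0,0,0,0]},
)

```text
time: 6.9
position: [0.4472, 0.2346, 0.0651]
tool_rot: [0.999, -0.04, -0.0, 0.0]
ft_force: [0.2, 0.3, -0.7]
grip_width: 0.0153
grip_force: 60.0
```

```bash
python3 m.py 0.4435 0.2369 0.0652 -4.2
python3 - <<'E'
from rig import robot
from h import *
o=robot.get_obs();M=R.from_quat(o["tool_rot"]).as_matrix();c=robot.camera("top");w=robot.camera("wrist")
tip=o["position"]+M@[.1355,.0003,-.0193]
d=np.array([np.cos(np.radians(-4.2)),np.sin(np.radians(-4.2)),0]);O=np.array([.617,.2242,0])
print("tip",tip,"chest x",(tip-O)@d,"y",(tip-O)@[-d[1],d[0],0]);print(proj(c,tip))
a=cv2.resize(c["img"][120:240,130:240],None,fx=5,fy=5,interpolation=2)[:,:,::-1]
cv2.imwrite("pics/t4.png",a[:600])
cv2.imwrite("pics/w4.png",w["img"][:,:,::-1])
E
```

```text
t 6.9 pos [0.4472 0.2346 0.0651] yaw -4.56 d_tool [-0.0038 -0.002  -0.0001] turn -0.0063 F [ 0.2  0.3 -0.7] zaxis [-0. -0. -1.] q [ 0.26  0.63  1.86 -0.    0.66  1.91] grip 0.0153 60.0
tip [0.58223529 0.2235737  0.08433716] chest x -0.03462547673287825 y -0.0031707184734928737
[[186.09831754 192.68327824]]
```

View pics/t4.png

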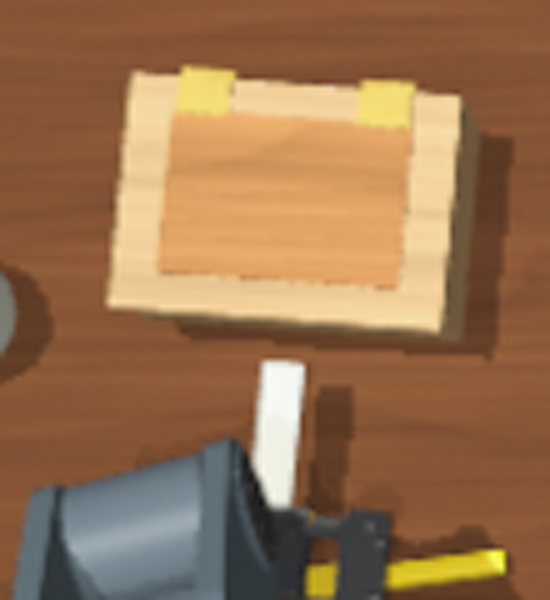

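The tip is seen at (186.6,192.2) and predicted at (186.1,192.7), so the model holds. Next I insert 90 mm.

Emit:
run_rows(
  plan={"sx": [0.01,0.015,0.015,0.015,0.015,0.015,0.005,0],"sy": [-0.002,0,0,0,0,0,0,0],"sz": [0,0,0,0,0,0,0,0],"rz": [-0.005,0,0,0,0,0,0,0]},
)

```text
time: 7.67
position: [0.5393, 0.2309, 0.0661]
tool_rot: [0.999, -0.037, 0.002, -0.0]
ft_force: [-0.8, 0.1, -1.0]
grip_width: 0.0155
grip_force: 60.0
```

```bash
python3 m.py 0.5375 0.230 0.166 -4.2
```

```text
t 7.6667 pos [0.5393 0.2309 0.0661] yaw -4.23 d_tool [-0.0013  0.0009 -0.0999] turn -0.0005 F [-0.8  0.1 -1. ] zaxis [ 0.004  0.001 -1.   ] q [ 0.21  0.69  1.65 -0.    0.79  1.86] grip 0.0155 60.0
```

Emit:
run_rows(
  plan={"sx": [0,0,0,0,0,0,0,0,0,0,0,0,0,0,0],"sy": [0,0,0,0,0,0,0,0,0,0,0,0,0,0,0],"sz": [-0.004,-0.006,-0.008,-0.008,-0.008,-0.008,-0.008,-0.008,-0.008,-0.008,-0.008,-0.008,-0.005,0,0],"rz": [0,0,0,0,0,0,0,0,0,0,0,0,0,0,0]},
)

```text
time: 8.92
position: [0.5367, 0.2309, 0.1608]
tool_rot: [0.999, -0.037, 0.0, -0.0]
ft_force: [-1.4, 0.0, -1.2]
grip_width: 0.0154
grip_force: 60.0
```

```bash
python3 m.py 0.5375 0.230 0.1637 -4.2
python3 - <<'E'
from rig import robot
from h import *
c=robot.camera("top");s=robot.camera("side");w=robot.camera("wrist")
np.save("pics/w5.npy",w["img"])
a=cv2.resize(c["img"][115:215,130:240],None,fx=3.5,fy=3.5,interpolation=2)[:,:,::-1]
b=cv2.resize(s["img"][200:300,100:210],None,fx=3.5,fy=3.5,interpolation=2)[:,:,::-1]
cv2.imwrite("pics/z5.png",np.hstack([a,b]))
E
```

```text
t 8.9167 pos [0.5367 0.2309 0.1608] yaw -4.19 d_tool [ 0.0009  0.0008 -0.0029] turn 0.0001 F [-1.4  0.  -1.2] zaxis [ 0.001  0.    -1.   ] q [0.22 0.55 1.6  0.   0.99 1.86] grip 0.0154 60.0
```

View pics/z5.png

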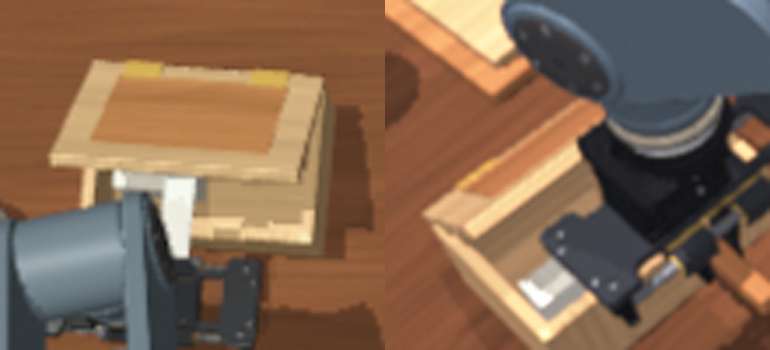

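The lid is up on the blade. Its front edge in the top crop runs from about (51,155–166) to (298,172–182). Next I measure the angle from that edge.

```bash
python3 - <<'E'
from rig import robot
from h import *
o=robot.get_obs();M=R.from_quat(o["tool_rot"]).as_matrix();c=robot.camera("top")
a=np.radians(-4.2);d=np.array([np.cos(a),np.sin(a),0]);e=np.array([-d[1],d[0],0]);O=np.array([.617,.2242,0]);k=np.array([0,0,1.])
H=O+.15*d+.0905*k
tip=o["position"]+M@[.1355,.0003,-.0193]-H
print("kin angle",np.degrees(np.arctan2(tip[2],-tip@d)),"d",-tip@d)
for th in (39,42,45,48,51):
    t=np.radians(th);u=-np.cos(t)*d+np.sin(t)*k;n=np.sin(t)*d+np.cos(t)*k
    P=[H+.158*u+y*e+h*n for y in(.11,0,-.11) for h in(0,.012)]+[H+y*e+.012*n for y in (.11,-.11)]
    print(th,((proj(c,P)-[130,115])*3.5).round(0).astype(int).tolist())
g=c["img"][:,:,0].astype(int)
for u in (150,200):print(u,g[150:178,u].tolist())
E
```

```text
kin angle 42.78833007154907 d 0.09564424169015905
39 [[52, 178], [50, 167], [175, 186], [174, 176], [299, 195], [298, 184], [93, 61], [324, 77]]
42 [[51, 170], [49, 159], [174, 179], [173, 168], [298, 187], [297, 176], [93, 61], [324, 76]]
45 [[50, 163], [48, 151], [174, 171], [172, 160], [298, 180], [297, 168], [93, 60], [324, 76]]
48 [[49, 155], [47, 143], [173, 163], [172, 151], [297, 172], [297, 160], [93, 60], [324, 76]]
51 [[48, 146], [46, 134], [172, 155], [171, 143], [297, 163], [297, 151], [93, 60], [324, 75]]
150 [209, 207, 207, 209, 205, 201, 198, 200, 202, 203, 212, 212, 204, 164, 138, 134, 130, 134, 141, 146, 147, 143, 143, 147, 130, 100, 97, 105]
200 [189, 190, 189, 189, 193, 192, 192, 189, 195, 202, 207, 210, 212, 228, 217, 207, 175, 163, 179, 184, 185, 184, 181, 183, 185, 188, 187, 186]
```

Kinematics gives 42.8° and vision about 43.4°, so I'll raise it about 6 mm and check again.

Emit:
run_rows(
  plan={"sx": [0,0,0,0,0,0],"sy": [0,0,0,0,0,0],"sz": [-0.003,-0.003,0,0,0,0],"rz": [0,0,0,0,0,0]},
)

```text
time: 9.62
position: [0.5366, 0.2307, 0.1662]
tool_rot: [0.999, -0.037, -0.0, 0.0]
ft_force: [-0.3, -0.4, -1.1]
grip_width: 0.0154
grip_force: 60.0
```

```bash
python3 - <<'E'
from rig import robot
from h import *
o=robot.get_obs();M=R.from_quat(o["tool_rot"]).as_matrix();c=robot.camera("top")
a=np.radians(-4.2);d=np.array([np.cos(a),np.sin(a),0]);e=np.array([-d[1],d[0],0]);O=np.array([.617,.2242,0]);k=np.array([0,0,1.])
H=O+.15*d+.0905*k
tip=o["position"]+M@[.1355,.0003,-.0193]-H
print(o["position"],"kin",np.degrees(np.arctan2(tip[2],-tip@d)),o["joint_velocities"].round(3))
I=cv2.resize(c["img"][115:215,130:240],None,fx=7,fy=7,interpolation=2)[:,:,::-1].copy()
for th,col in((43,(255,0,0)),(45,(0,255,0)),(47,(0,0,255))):
    t=np.radians(th);u=-np.cos(t)*d+np.sin(t)*k;n=np.sin(t)*d+np.cos(t)*k
    for h in(0,.012):
        p=((proj(c,[H+.158*u+y*e+h*n for y in(.11,-.11)])-[130,115]+.5)*7).astype(int)
        cv2.line(I,p[0].tolist(),p[1].tolist(),col,1)
cv2.imwrite("pics/z6.png",I[150:550])
E
```

```text
[0.53656663 0.23074084 0.166228  ] kin 44.948285366822084 [ 0.002 -0.001  0.001  0.001  0.001 -0.   ]
```

View pics/z6.png

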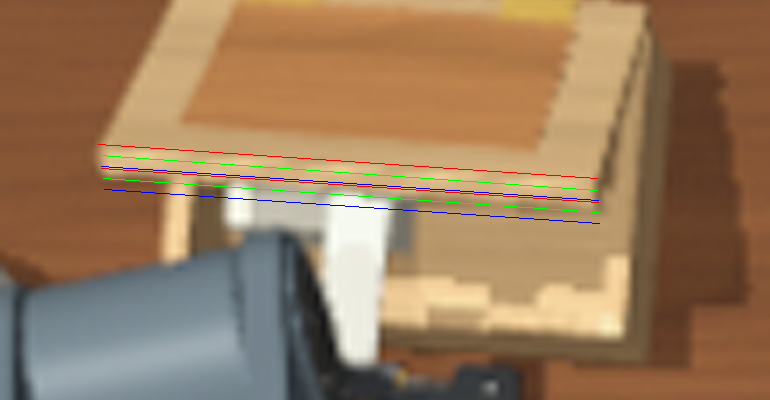

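The lid's lower front edge (102,178)–(600,209) lies on the 45° line, and kinematics gives 44.9°. The arm is still and the grip holds, so I'm handing in.

```bash
python3 -c "
from rig import robot
print(robot.hand_in())"
```

```text
the job is handed in; nothing more can be done
None
```

The job is handed in with the lid resting on the knife blade at about 45° (44.9° by kinematics, and the top camera agrees), the knife still gripped at 60 N, and about 10 of the 45 s used.

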